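# Index the pen lathe's turret to the cone centre and run it home

### The job

On the little brass pen lathe, push the coloured tabs on top of the tool turret round with the fingertips, one way or the other, until the station with the red tab (the cone centre) clicks in facing the red barrel in the chuck. Then push the round black pad at the back of the turret slide until the slide is fully home and the centre sits in the barrel's mouth. Only push: do not lift the turret, do not turn the crank, do not run another tool up to the barrel, and leave the loose things on the counter as they lie.

Things in the scene. Friction and masses are not known exactly. Their poses are not given: they have to be found in the camera images.
- turret_top (a point): Centre of the turret's top, on its upright axis, 97 mm above the counter; rides on the slide, does not turn with the turret. Axes: y level along the spindle axis towards the chuck, z up. The turret is a hexagonal brass head, 70 mm across flats; its six tools stick out level, 75 mm above the counter, to at most 78 mm from the axis. On top, inside the tabs, only a hub 13 mm in radius, 12 mm high.
- red_tab (a point): Middle of the red tab, 52 mm from the turret axis, 110 mm up; turns with the turret. Six such tabs, 60 degrees apart, one over each tool (counter-clockwise from above: red, yellow, blue, green, white, black): upright radial blades 8 mm thick, 38 to 66 mm from the axis, 97 to 122 mm above the counter, with free gaps between them. Pushing one takes up to 4 N.
- centre_point (a point): Tip of the steel cone centre, the tool under the red tab: 78 mm from the turret axis, 75 mm above the counter; it turns with the turret.
- turret (a joint): Angle of the turret in rad, counter-clockwise positive from above, turning either way without end; 0 (or any whole turn) has the red tab and the cone centre facing the chuck. A spring click stop pulls it into the nearest of six stations, every 1.047 rad: pushed past half-way (30 degrees) it springs on to the next by itself.
- turret_lift (a joint): How far the turret head is lifted off its seat, in m: 0 is seated. It sits by its own weight (about 1 kg).
- slide (a joint): Travel of the turret slide along the bed in m: it starts drawn back (0 to 0.012) and is fully home, against its stop, at 0.050. It moves towards the chuck, needs about 6 N, and stays where it is left.
- pad (a point): Centre of the rear face of the round black push pad (40 mm across, 10 mm thick, upright) at the back end of the turret slide, 112 mm behind the turret axis and 90 mm above the counter; the face looks away from the chuck. Same axes as turret_top (y towards the chuck). Free space behind it, and no part of the lathe there is higher than 38 mm.
- barrel_mouth (a point): Open end of the red mottled hard rubber barrel (13 mm across) held in the chuck, on the spindle axis, 75 mm above the counter. Same axes as turret_top. With the slide home the tip of the centre lies 12 mm inside it; with the slide at 0 the point facing it is 38 mm short of it.
- crank_handle (a point): Middle of the dark wooden crank handle (15 mm across, 45 mm long) at the headstock end of the lathe, 48 mm off the spindle axis; it turns with the chuck and must be left alone.
- calipers: Steel vernier calipers lying flat, 200 mm long along its x, about 58 mm over the jaws, 7 mm high; origin under the middle of the beam. Leave alone.
- file: Flat steel file with a wooden handle, 255 mm long along its x, 20 mm high; origin under its middle. Leave alone.
- stone: Grey Arkansas sharpening stone, 150 mm (along its x) x 50 x 18 mm; origin under its middle. Leave alone.
- spare_barrel: A second red mottled barrel lying on the counter, 72 mm long along its x, 13 mm thick; origin under its middle. Leave alone.
- filling_lever: Small nickel filling lever, 40 mm long along its x, 4 mm high; origin under its middle. Leave alone.
- polish: Round polish jar with a brass lid, 60 mm across, 45 mm high; origin under its middle. Leave alone.
- ink: Amber glass ink jar with a black cap, 52 mm across, 60 mm high; origin under its middle. Leave alone.

How it is judged:
By the outcome, as a careful person would: the job done as asked, in the order asked, and still so for the second after the job is handed in, with the robot touching nothing.
It also fails if it takes over 59 s, if anything falls off the work surface, if the arm or the gripper's body presses on something with over 40 N, if the wrist force passes 120 N, or if a joint passes its speed limit or range.

### The arm

A 6-joint arm with a two-finger parallel gripper is mounted at the origin on the work surface. World frame = base frame: x ahead of the robot, y to its left, z up, the work surface at z = 0. Lengths are in m, angles in rad, forces in N, time in s.
With the tool pointing down it reaches from about 0.35 to 0.775 m from the base axis. Payload 7.3 kg.
Tool frame: the origin (TCP) lies between the finger pads; the fingertips stand 8 mm ahead of it and the grasp point (between the pads) lies 11 mm behind it (robot.nose_length is the distance from the TCP to the fingertips, in m); z points along the fingers, y is the line along which they close (so a half turn about z gives the same grasp; the last joint's range is limited). The gripper opens to 92 mm and grips with 3 to 60 N. Pads are 19 mm wide; open, the fingers measure 130 mm over their backs; the gripper's body (75 mm by 190 mm) begins 47 mm behind the grasp point.
Start: joints at [1.149, 0.342, 1.524, -0, 1.275, -0.146], TCP at [0.143, 0.505, 0.205] pointing down, gripper open.
Joint ranges: [-2.53, 2.53], [-0.77, 2.02], [0.04, 2.7], [-1, 4.14], [0.28, 2.66], [-3.11, 3.11]. Speed limits (rad/s): [2.57, 2.57, 3.14, 3.14, 3.14, 3.14].

### API

Orientations are given as [roll, pitch, yaw] about the fixed x, y, z axes, in that order (R = Rz(yaw) Ry(pitch) Rx(roll)).
In Python, from cell import robot gives the robot as it stands. The module is installed in compiled form; this text tells all that it offers.
- The arm moves only by the shell command python3 -m jog 'ROWS' [FORCE]. ROWS is JSON, a list that holds one entry, the list of rows, each a list of 5 numbers: the gripper's target within -1 to 1 (fully open at 1, half-way at 0, shut at -1), then the shift along the tool's x, y, z in m, then the turn about the tool's z in rad. A call has 1 to 5 rows; each row is the pose to reach, as a shift and turn from the pose commanded when the call began, along the tool's axes at that moment; what a row does not reach only later rows make up. A row lasts 1/12 s, in which the tool goes at most 41.7 mm and 7.16 degrees, less where a joint would pass 70% of its speed; a pose out of reach is approached as far as the arm can. A call with a gripper value outside its range is refused whole. The fingers move at their own pace and stop on an object; FORCE is the grip in N (left out, the last holds). Time passes only in rows, so rows that repeat a pose let the fingers close. It gives the time, the measured TCP pose, the force, the opening and the grip force at its end, in the units of the state.
- robot.observe(): the state, without advancing time (a new reading comes with each control period).
- robot.read_camera(name): name is "scene" or "top"; returns the picture (420x560x3 uint8, red, green, blue); there is no depth.
- robot.camera_model(name): a dict with "camera_matrix" (3x3 intrinsics, pixels), "position" and "attitude" of the camera in the world. Camera axes: x right, y down, z forward; pixel columns grow to the right and rows downward; lengths in m; the calibration is good to about 2 mm. A picture is of the moment at which its call begins. camera_model takes no time and is no camera call.
- robot.hand_in(): hands the job in; it is judged then, once.
The state is a dict: "time": time; "qpos": joint angles; "qvel": joint speeds; "joint_efforts": joint torques, N m; "tool_pos": TCP position; "tool_rot": TCP orientation; "contact_force": force on the tool from outside, world axes, zero at the start; "torque": the same for the moment, N m; "opening": finger opening in m; "grip_force": force on a finger pad.
Only numpy, scipy, OpenCV 4.12 (cv2) and the standard library are available. Lean on these libraries where they do the work, as an engineer would, in place of code of your own. Each camera call takes 0.05 s, during which the arm holds its last target. There are 200 camera calls.

## Working session

There is one attempt and no reset: what is moved stays moved. The work goes in short steps, Python scripts to look and compute and a shell command to move; the robot and the scene stay as the last step left them, time stands still between calls to the robot, and variables do not carry over. Pictures are saved under pics/ and viewed, at most 10 in all, crops included, and the job is handed in when it is done.

```bash
mkdir -p pics
python3 - <<'E'
from cell import robot
import cv2
for n in("scene","top"):
    cv2.imwrite(f"pics/{n}0.png",cv2.cvtColor(robot.read_camera(n),cv2.COLOR_RGB2BGR))
    m=robot.camera_model(n);print(n,m)
s=robot.observe();print(s["time"],s["tool_pos"],s["tool_rot"],s["opening"])
E
```

```text
scene {'camera_matrix': array([[380.13036396,   0.        , 279.08875081],
       [  0.        , 380.13036396, 207.8125981 ],
       [  0.        ,   0.        ,   1.        ]]), 'position': array([1.40841517, 0.14598346, 0.67735064]), 'attitude': array([-2.14535709,  0.00832526,  1.73612015])}
top {'camera_matrix': array([[477.37258512,   0.        , 280.29245561],
       [  0.        , 477.37258512, 202.33985352],
       [  0.        ,   0.        ,   1.        ]]), 'position': array([ 0.33092192, -0.0133496 ,  1.18782943]), 'attitude': array([-2.94722762,  0.00637581, -1.59573499])}
0.1 [0.14280439 0.50480889 0.20393679] [-3.14025655e+00 -2.07364412e-04  2.86577145e+00] 0.09201825968997171
```

View pics/scene0.png

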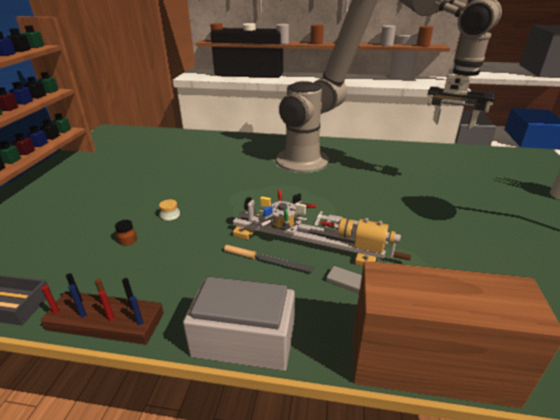

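View pics/top0.png

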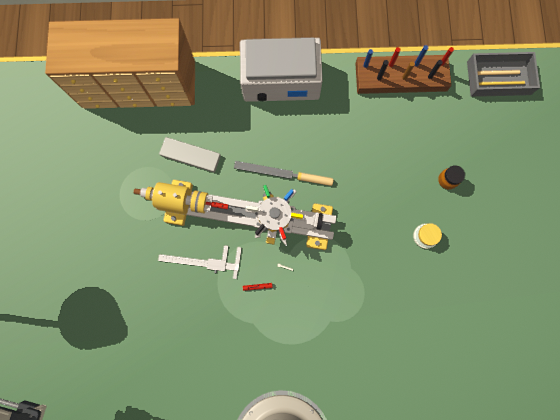

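The top view shows the lathe, with the headstock on the left (+y), the turret hub near px (275,213), the red tab near (283,237) and the pad near (320,217). I'll zoom in and measure.

```bash
cat > h.py <<'E'
import numpy as np,cv2
from cell import robot
from scipy.spatial.transform import Rotation as R
def ray(n,p):
    m=robot.camera_model(n);K=m["camera_matrix"]
    d=R.from_euler('xyz',m["attitude"]).as_matrix()@np.linalg.inv(K)@[p[0],p[1],1]
    return np.array(m["position"]),d
def onz(n,p,z):
    o,d=ray(n,p);return o+d*(z-o[2])/d[2]
def proj(n,X):
    m=robot.camera_model(n);A=R.from_euler('xyz',m["attitude"]).as_matrix()
    c=m["camera_matrix"]@(A.T@(np.array(X)-m["position"]));return c[:2]/c[2]
def snap(n):return cv2.cvtColor(robot.read_camera(n),cv2.COLOR_RGB2BGR)
RNG=dict(red=[(0,8),(172,180)],yellow=[(24,34)],blue=[(100,125)],green=[(45,85)])
def blobs(im,box,z,n="top",cols=RNG,smin=150,vmin=70):
    x0,y0,x1,y1=box;h=cv2.cvtColor(im[y0:y1,x0:x1],cv2.COLOR_BGR2HSV);out=[]
    for c in cols:
        m=sum(cv2.inRange(h,(a,smin,vmin),(b,255,255)) for a,b in cols[c])
        k,_,st,ce=cv2.connectedComponentsWithStats(m.astype(np.uint8))
        for i in range(1,k):
            if st[i,4]>=8:
                p=ce[i]+[x0,y0];out.append((c,st[i,4],p.round(1),onz(n,p,z)[:2].round(4)))
    return out
E
python3 - <<'E'
from h import *
im=cv2.imread("pics/top0.png")
for b in blobs(im,(120,160,350,260),.122):print(*b)
cv2.imwrite("pics/c1.png",cv2.resize(im[165:265,195:345],None,fx=5,fy=5,interpolation=cv2.INTER_CUBIC))
s=cv2.imread("pics/scene0.png")
cv2.imwrite("pics/c2.png",cv2.resize(s[180:270,220:380],None,fx=5,fy=5,interpolation=cv2.INTER_CUBIC))
E
```

```text
red 96 [217.6 204.7] [0.539  0.1309]
red 45 [282.1 232.7] [ 0.4712 -0.014 ]
yellow 22 [175. 182.] [0.5948 0.2288]
yellow 15 [185.5 183.4] [0.5909 0.2046]
yellow 13 [154.8 191.8] [0.573  0.2747]
yellow 12 [168. 194.] [0.567  0.2445]
yellow 47 [296.5 215. ] [ 0.5106 -0.0477]
yellow 40 [167.5 218.1] [0.5111 0.2445]
yellow 27 [310.9 240.9] [ 0.451  -0.0782]
blue 39 [288.2 194.5] [ 0.5586 -0.0304]
green 33 [266.2 190.7] [0.5687 0.0198]
```

View pics/c1.png

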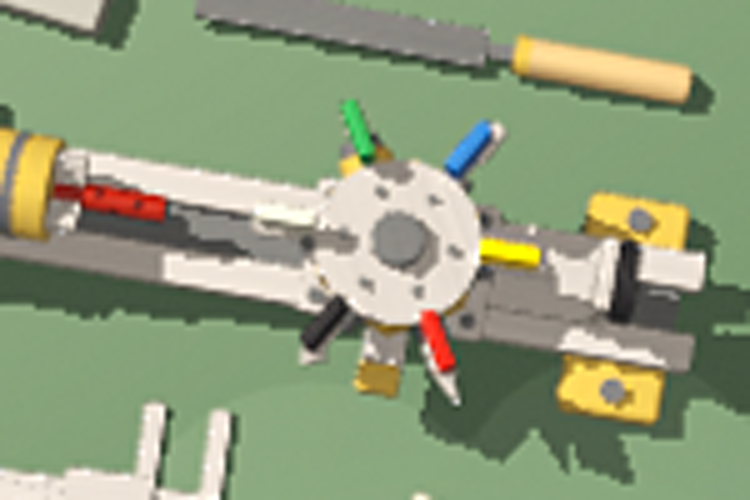

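View pics/c2.png

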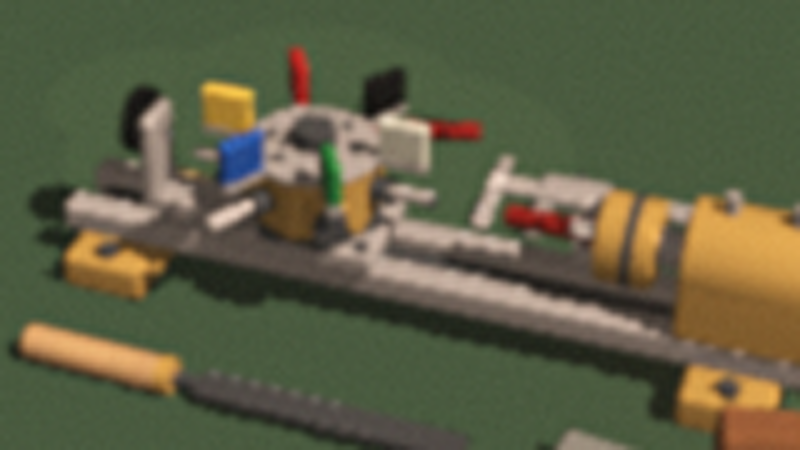

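```bash
cat >> h.py <<'E'
C=np.array([.520,.003]);PSI=np.radians(79.3);U=np.array([np.cos(PSI),np.sin(PSI)])
def to(*T,s=None):
    "print tool-frame row for targets (x,y,z,yawdeg) from the current pose"
    s=s or robot.observe();M=R.from_euler('xyz',s["tool_rot"]).as_matrix()
    for t in T:
        d=M.T@(np.array(t[:3])-s["tool_pos"])
        dy=(np.degrees(s["tool_rot"][2])-t[3]+180)%360-180
        print(d.round(4),"turn",round(np.radians(dy),3))
def arc(th,r=.060,z=.113,c=C):
    a=np.radians(th);return (c[0]+r*np.cos(a),c[1]+r*np.sin(a),z,th+90)
E
python3 - <<'E'
from h import *
m=onz("top",(228,206.3),.078);print("mouth",m,"along/across from C",U@(m[:2]-C),np.cross(U,m[:2]-C))
p=onz("top",(319.5,217),.11);print("pad top",p,U@(p[:2]-C),np.cross(U,p[:2]-C))
to((*arc(49.3)[:2],.20,139.3))
E
```

```text
mouth [0.5431953  0.11226963 0.078     ] along/across from C 0.11167633379210286 -0.002504278244369402
pad top [ 0.50670665 -0.100525    0.11      ] -0.1041931191950835 -0.006158919422942732
[-0.5249 -0.3257  0.0043] turn 0.435<stdin>:2: DeprecationWarning: Arrays of 2-dimensional vectors are deprecated. Use arrays of 3-dimensional vectors instead. (deprecated in NumPy 2.0)
<stdin>:3: DeprecationWarning: Arrays of 2-dimensional vectors are deprecated. Use arrays of 3-dimensional vectors instead. (deprecated in NumPy 2.0)
```

```bash
sed -i 's/C=np.array(\[.520/C=np.array([.522/' h.py; python3 -c "
from h import *
print(onz('top',(275.6,213.4),.109))"; python3 -m jog '[[[-1,-0.523,-0.326,0,0.435],[-1,-0.523,-0.326,0,0.435],[-1,-0.523,-0.326,0,0.435],[-1,-0.523,-0.326,0,0.435],[-1,-0.523,-0.326,0,0.435]]]' 20; python3 -c "
from h import *
to((*arc(49.3)[:2],.20,139.3))"
```

```text
[ 5.17841287e-01 -3.67898199e-04  1.09000000e-01]
time: 0.52
tool_pos: [0.2836, 0.3493, 0.2043]
tool_rot: [-3.141, -0.0, 2.428]
contact_force: [0.7, 0.3, 0.1]
opening: 0.0628
grip_force: 0.0
[-0.4067 -0.0458  0.0043] turn -0.003
```

```bash
sed -i 's/C=np.array(\[.522,.003/C=np.array([.521,.002/' h.py; python3 -m jog '[[[-1,-0.407,-0.046,0,0],[-1,-0.407,-0.046,0,0],[-1,-0.407,-0.046,0,0],[-1,-0.407,-0.046,0,0],[-1,-0.407,-0.046,0,0]]]' >/dev/null; python3 -c "
from h import *
to((*arc(49.3)[:2],.20,139.3))"
```

```text
[-0.1991 -0.0249  0.0044] turn -0.001
```

```bash
python3 -m jog '[[[-1,-0.199,-0.025,0,0],[-1,-0.199,-0.025,0,0],[-1,-0.199,-0.025,0,0],[-1,-0.199,-0.025,0,0],[-1,-0.199,-0.025,0,0]]]' ; python3 -m jog '[[[-1,0,0,0,0],[-1,0,0,0,0]]]'
python3 - <<'E'
from h import *
to((*arc(49.3)[:2],.116,139.3))
im=snap("scene");t=snap("top")
cv2.imwrite("pics/a1.png",np.hstack([cv2.resize(im[120:260,220:380],None,fx=2.5,fy=2.5),cv2.resize(t[145:285,195:355],None,fx=2.5,fy=2.5)]))
E
```

```text
time: 1.35
tool_pos: [0.5605, 0.0468, 0.204]
tool_rot: [-3.141, -0.0, 2.43]
contact_force: [0.6, -0.2, -0.1]
opening: 0.0004
grip_force: 0.0
time: 1.52
tool_pos: [0.5595, 0.048, 0.2034]
tool_rot: [-3.141, -0.002, 2.428]
contact_force: [-0.1, 0.8, 0.2]
opening: 0.0006
grip_force: 0.0
[-0.0009  0.0001  0.0874] turn -0.003
```

View pics/a1.png

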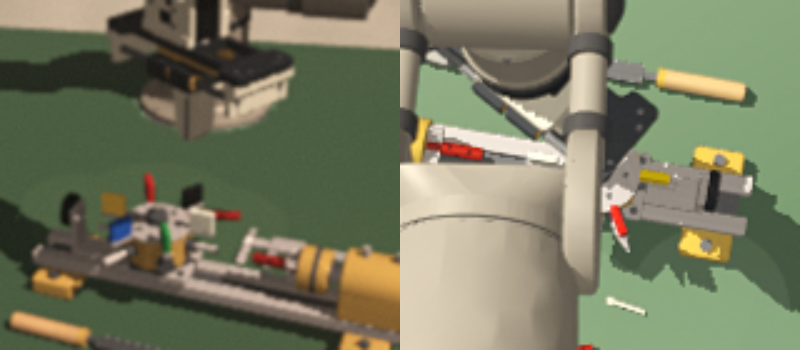

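The fingers hang shut above the lathe, and the white, green, red and yellow tabs are visible below them. Next I lower them into the green/white gap.

```bash
python3 -m jog '[[[-1,0,0,0.03,0],[-1,0,0,0.06,0],[-1,0,0,0.075,0],[-1,0,0,0.087,0],[-1,0,0,0.087,0]]]'
python3 - <<'E'
from h import *
im=snap("scene")
cv2.imwrite("pics/a2.png",cv2.resize(im[150:270,220:380],None,fx=5,fy=5,interpolation=cv2.INTER_CUBIC))
for a in range(49,-80,-12):print(a);to(arc(a+.3,z=.115))
E
```

```text
time: 2.03
tool_pos: [0.5565, 0.051, 0.1152]
tool_rot: [-3.138, -0.004, 2.433]
contact_force: [-0.5, -0.1, 0.2]
opening: 0.0003
grip_force: 0.0
49
[-0.0041 -0.0009  0.0018] turn 0.001
37
[-0.0165 -0.0022  0.0018] turn 0.211
25
[-0.0285 -0.0061  0.0017] turn 0.42
13
[-0.0393 -0.0124  0.0017] turn 0.63
1
[-0.0486 -0.0208  0.0017] turn 0.839
-11
[-0.056  -0.031   0.0017] turn 1.049
-23
[-0.0611 -0.0425  0.0017] turn 1.258
-35
[-0.0637 -0.0547  0.0017] turn 1.468
-47
[-0.0636 -0.0673  0.0018] turn 1.677
-59
[-0.061  -0.0795  0.0018] turn 1.886
-71
[-0.0559 -0.091   0.0018] turn 2.096
```

View pics/a2.png

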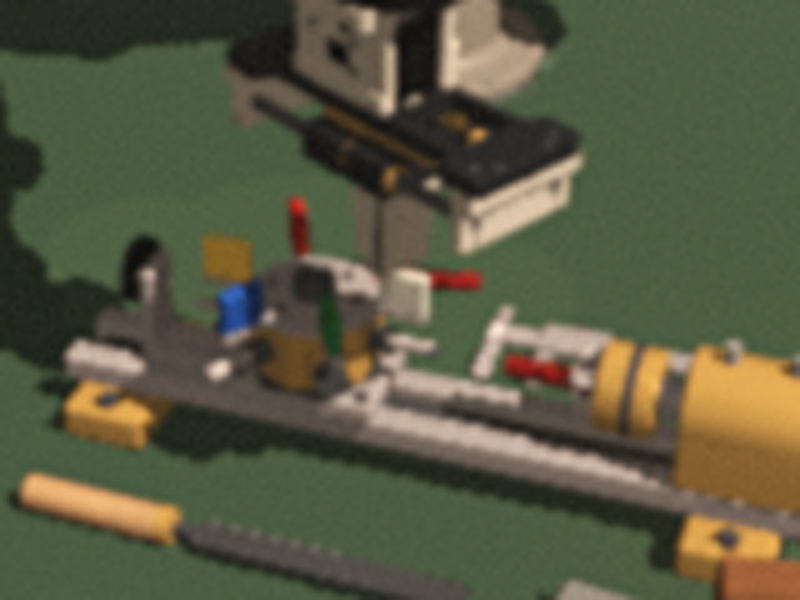

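Run:
```python
from h import *
f=lambda X:((proj("scene",X)-[220,150])*5).round()
s=robot.observe();p=np.array(s["tool_pos"]);print(p)
print("tip",f(p-[0,0,.008]),"tcp+30mm",f(p+[0,0,.03]))
for n,a in zip("red yellow blue green white black".split(),[199.3,259.3,-40.7,19.3,79.3,139.3]):
    print(n,f([C[0]+.052*np.cos(np.radians(a)),C[1]+.052*np.sin(np.radians(a)),.11]))
M=R.from_euler('xyz',s["tool_rot"]).as_matrix()
for i in(-.0095,.0095):
  for j in(-.019,.019):print(i,j,f(p+M@[i,j,.008]))
```

```text
[0.5576455  0.05082352 0.11680421]
tip [390. 312.] tcp+30mm [391. 252.]
red [295. 220.]
yellow [225. 251.]
blue [238. 300.]
green [328. 318.]
white [400. 284.]
black [380. 235.]
-0.0095 -0.019 [353. 304.]
-0.0095 0.019 [401. 333.]
0.0095 -0.019 [379. 291.]
0.0095 0.019 [427. 320.]
```

Run:
```python
from h import *
im=snap("scene");s=robot.observe();p=np.array(s["tool_pos"]);print(p)
c=cv2.resize(im[175:235,260:330],None,fx=10,fy=10,interpolation=cv2.INTER_CUBIC)
M=R.from_euler('xyz',s["tool_rot"]).as_matrix()
for i in(-.0095,.0095):
  for j in(-.019,.019):
    q=((proj("scene",p+M@[i,j,.008])+.5-[260,175])*10).astype(int);cv2.circle(c,tuple(map(int,q)),5,(0,0,255),2)
cv2.imwrite("pics/a3.png",c)
```

```text
[0.55864971 0.05055887 0.11795655]
```

View pics/a3.png

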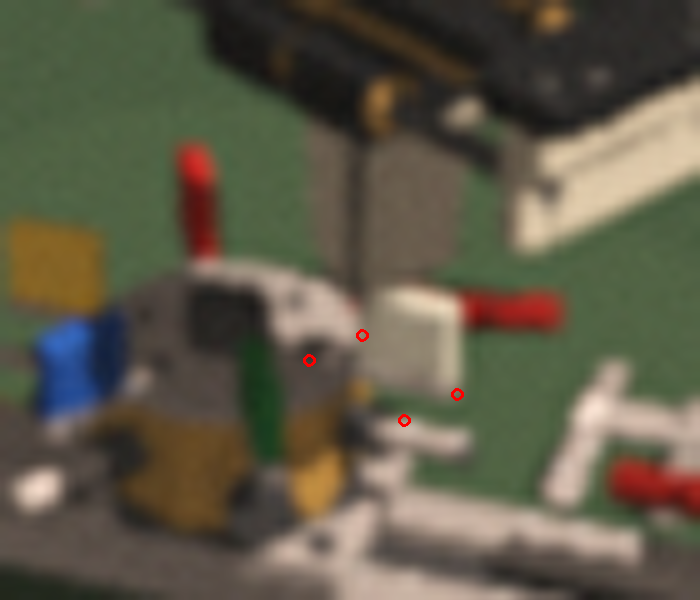

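Run:
```python
from h import *
print(proj("scene",[.1428,.5048,.2039]),proj("scene",[.1428,.5048,.26]),proj("top",[.1428,.5048,.26]))
for z in(.11,.13,.15):print(z,onz("scene",(290.9,202),z))
s=cv2.imread("pics/scene0.png")
A=cv2.resize(s[65:140,420:500],None,fx=5,fy=5,interpolation=cv2.INTER_CUBIC)
b=robot.read_camera("top")[:,:,::-1];B=cv2.resize(b[165:265,220:320],None,fx=3.75,fy=3.75)
cv2.imwrite("pics/a4.png",np.hstack([A,B]))
s=robot.observe();print(s["tool_pos"],s["tool_rot"],s["contact_force"],s["qpos"])
```

```text
[450.82649669 131.10604149] [454.96380571 114.55198323] [  3.40191286 408.09976138]
0.11 [0.51008479 0.0249782  0.11      ]
0.13 [0.54175235 0.02924382 0.13      ]
0.15 [0.5734199  0.03350945 0.15      ]
[0.55930012 0.0503032  0.11859743] [3.14061373e+00 9.86700927e-04 2.43214346e+00] [-0.33829805 -0.06456822  0.97119423] [-4.68759959e-02  4.87417187e-01  1.54677409e+00  1.84389330e-04
  1.10602127e+00 -9.08306143e-01]
```

View pics/a4.png

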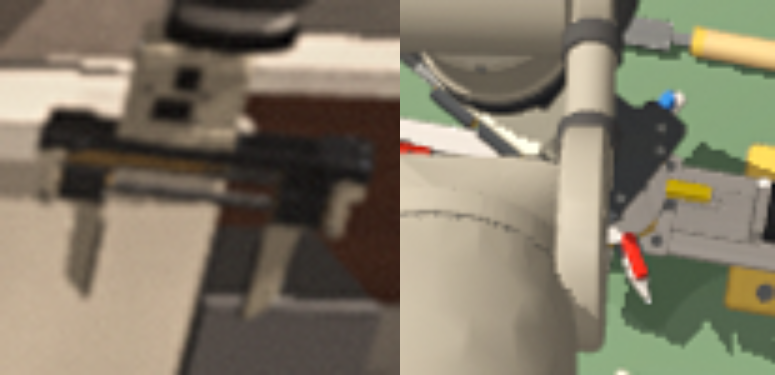

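The current views suggest the gripper sits higher in the scene image than I projected. I'll compare the gripper's visible corners in both views with the reported pose.

Run:
```python
from h import *
s=robot.observe();p=np.array(s["tool_pos"]);M=R.from_euler('xyz',s["tool_rot"]).as_matrix()
for z in(-.058,-.09):
  for i in(-.0375,.0375):
    X=p+M@[i,-.095,z];print("bodycorner",X.round(3),"top",proj("top",X).round(1),"scene",proj("scene",X).round(1))
print("init ray z.196",onz("scene",(452.5,126),.196),"z.22",onz("scene",(452.5,126),.22))
# a1 tip
print("a1 tip proj",proj("scene",[.5595,.048,.1954]), "base front",proj("scene",[.0,0,0]),proj("top",[0,0,0.0]))
print("cap jars: ink top(z.06)",onz("top",(455,173),.06),onz("scene",(125,227),.06),"polish",onz("top",(430,235),.045),onz("scene",(168,205),.045))
```

```text
bodycorner [ 0.526 -0.046  0.177] top [296.3 203.9] scene [264.3 182.1]
bodycorner [0.469 0.003 0.176] top [274.2 230.6] scene [285.3 173.7]
bodycorner [ 0.526 -0.046  0.209] top [296.7 201. ] scene [263.9 171.6]
bodycorner [0.469 0.003 0.208] top [273.9 228.6] scene [285.3 163.4]
init ray z.196 [0.0718082  0.52621679 0.196     ] z.22 [0.13845103 0.50725847 0.22      ]
a1 tip proj [297.38157584 184.65831327] base front [301.94232992 158.86840722] [281.3671831  442.57935364]
cap jars: ink top(z.06) [ 0.61461291 -0.43819274  0.06      ] [ 0.63104115 -0.42453656  0.06      ] polish [ 0.46662839 -0.3692726   0.045     ] [ 0.48245194 -0.36417877  0.045     ]
```

```bash
python3 -c "
from h import *
print(robot.nose_length)
cv2.imwrite('pics/b0.png',snap('scene'))"
python3 -m jog '[[[-1,0,0,0.005,0],[-1,0,0,0.01,0],[-1,0,0,0.012,0],[-1,0,0,0.012,0]]]'
python3 - <<'E'
from h import *
a=cv2.imread('pics/b0.png').astype(int);bb=snap('scene');cv2.imwrite('pics/b1.png',bb);b=bb.astype(int)
for im in(a,b):
    print([tuple(im[y,300]) for y in range(196,218,2)])
d=np.abs(a-b).sum(2)[185:230,285:315]>60
for r in range(0,45,1):print(185+r,''.join('#' if v else '.' for v in d[r]))
E
```

```text
0.008
time: 2.57
tool_pos: [0.5587, 0.0494, 0.1049]
tool_rot: [-3.141, -0.001, 2.431]
contact_force: [0.3, -0.3, -0.0]
opening: 0.0003
grip_force: 0.0
[(np.int64(80), np.int64(97), np.int64(110)), (np.int64(78), np.int64(94), np.int64(107)), (np.int64(77), np.int64(91), np.int64(104)), (np.int64(67), np.int64(82), np.int64(95)), (np.int64(164), np.int64(192), np.int64(209)), (np.int64(128), np.int64(150), np.int64(163)), (np.int64(113), np.int64(133), np.int64(145)), (np.int64(110), np.int64(130), np.int64(143)), (np.int64(110), np.int64(124), np.int64(138)), (np.int64(79), np.int64(102), np.int64(95)), (np.int64(87), np.int64(111), np.int64(106))]
[(np.int64(78), np.int64(94), np.int64(105)), (np.int64(76), np.int64(91), np.int64(104)), (np.int64(77), np.int64(92), np.int64(105)), (np.int64(77), np.int64(93), np.int64(106)), (np.int64(76), np.int64(91), np.int64(103)), (np.int64(76), np.int64(90), np.int64(104)), (np.int64(108), np.int64(127), np.int64(140)), (np.int64(111), np.int64(130), np.int64(144)), (np.int64(108), np.int64(123), np.int64(138)), (np.int64(75), np.int64(99), np
[... 933 characters left out ...]

210 ......##......................
211 ......#.......................
212 ..............................
213 ..............................
214 ..............................
215 ..............................
216 ..............................
217 ..............................
218 ..............................
219 ..............................
220 ..............................
221 ..#######.....................
222 #########.....................
223 #########.....................
224 .#######......................
225 .#..##........................
226 #.............................
227 ..............................
228 ..............................
229 ..............................
```

Run:
```python
from h import *
for b in blobs(cv2.imread('pics/b1.png'),(255,170,315,235),.11,"scene",smin=110,vmin=40):print(*b)
for a in (49,39,29,19):to(arc(a,r=.063,z=.105))
```

```text
red 33 [279.2 194.7] [ 0.4758 -0.014 ]
red 33 [310.  205.5] [0.5204 0.0799]
blue 65 [267.4 210.8] [ 0.5646 -0.0318]
green 25 [285.9 214.9] [0.5763 0.0207]
[-0.0025  0.0023  0.0002] turn 0.005
[-0.0134  0.0013  0.0002] turn 0.179
[-0.024  -0.0016  0.0002] turn 0.354
[-0.0339 -0.0062  0.0002] turn 0.528
```

```bash
sed -i 's/C=np.array(\[.521,.002/C=np.array([.523,.0025/' h.py
python3 -m jog '[[[-1,-0.0035,0.0025,0,0.02],[-1,-0.010,0.003,0,0.11],[-1,-0.017,0.002,0,0.22],[-1,-0.025,0,0,0.35],[-1,-0.025,0,0,0.35]]]'
python3 - <<'E'
from h import *
im=snap('scene');cv2.imwrite('pics/b2.png',im)
for b in blobs(im,(255,170,315,235),.11,"scene",smin=110,vmin=40):print(*b)
E
```

```text
time: 3.03
tool_pos: [0.5794, 0.0321, 0.1057]
tool_rot: [3.141, 0.001, 2.075]
contact_force: [-0.6, -0.8, -0.1]
opening: 0.0003
grip_force: 0.0
red 23 [279.7 197. ] [ 0.4882 -0.0106]
red 23 [310.8 206. ] [0.5226 0.0822]
blue 60 [267.4 211.2] [ 0.566  -0.0313]
green 21 [286.  216.6] [0.5844 0.0222]
```

Run:
```python
from h import *
im=cv2.imread('pics/b2.png');c=cv2.resize(im[155:230,250:340],None,fx=8,fy=8,interpolation=cv2.INTER_LANCZOS4)
s=robot.observe();p=np.array(s["tool_pos"]);M=R.from_euler('xyz',s["tool_rot"]).as_matrix();print(p)
for dz,col in((0.008,(0,0,255)),(-.03,(255,0,255))):
 for i in(-.0095,.0095):
  for j in(-.019,.019):
    q=((proj("scene",p+M@[i,j,dz])+.5-[250,155])*8).astype(int);cv2.circle(c,tuple(map(int,q)),4,col,2)
cv2.imwrite("pics/v9.png",c)
```

```text
[0.57872596 0.03262289 0.10555354]
```

View pics/v9.png

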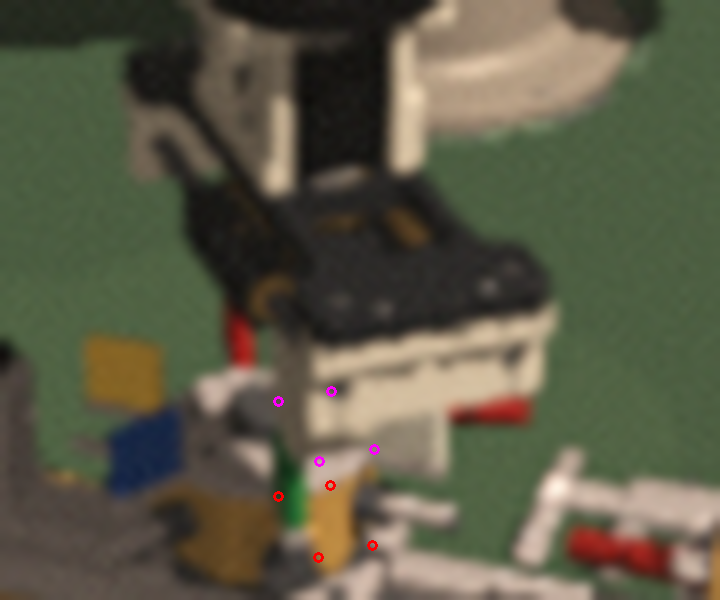

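The fingertips ended above the tabs: the blue tab hasn't moved, and the finger bottom shows about 35 mm above its nominal height. A light touch on the top of the green tab (known height 122 mm) will calibrate the tip height.

```bash
python3 -c "
from h import *
to(arc(19.3,r=.058,z=.105))"; python3 -m jog '[[[-1,-0.004,-0.005,0,0.08],[-1,-0.008,-0.008,0,0.158],[-1,-0.008,-0.008,0,0.158],[-1,-0.008,-0.008,0.003,0.158],[-1,-0.008,-0.008,0.006,0.158]]]'
for i in 1; do python3 -m jog '[[[-1,0,0,0.002,0],[-1,0,0,0.004,0],[-1,0,0,0.006,0],[-1,0,0,0.006,0]]]';done; python3 -c "
from h import *
to(arc(19.3,r=.058,z=.105))"
```

```text
[-0.0091 -0.0062  0.0006] turn 0.173
time: 3.5
tool_pos: [0.5752, 0.0226, 0.0995]
tool_rot: [3.141, 0.0, 1.927]
contact_force: [1.4, 0.4, 12.3]
opening: 0.0003
grip_force: 7.1
time: 3.83
tool_pos: [0.5768, 0.0219, 0.0986]
tool_rot: [3.136, 0.004, 1.926]
contact_force: [-8.6, -1.6, 33.2]
opening: 0.0005
grip_force: 16.4
[-0.0006  0.0008 -0.0064] turn 0.019
```

```bash
python3 -m jog '[[[-1,0,0,-0.01,0],[-1,0,0,-0.016,0],[-1,0,0,-0.022,0],[-1,0,0,-0.022,0]]]'
python3 - <<'E'
from h import *
im=snap('scene')
for b in blobs(im,(255,170,315,235),.11,"scene",smin=110,vmin=40):print(*b)
to(arc(49,r=.064,z=.108))
E
```

```text
time: 4.17
tool_pos: [0.5756, 0.0225, 0.1163]
tool_rot: [3.14, 0.0, 1.924]
contact_force: [0.2, -0.5, 0.1]
opening: 0.0004
grip_force: 0.0
red 33 [310.1 205.5] [0.5204 0.08  ]
blue 58 [267.4 211.1] [ 0.566  -0.0314]
green 25 [285.8 215.6] [0.5797 0.021 ]
[0.0302 0.0002 0.0075] turn -0.502
```

```bash
python3 -m jog '[[[-1,0.008,0,0,-0.12],[-1,0.015,0,0,-0.24],[-1,0.023,0,0,-0.37],[-1,0.030,0,0,-0.5],[-1,0.030,0,0,-0.5]]]'; python3 -m jog '[[[-1,0,0,0.008,0],[-1,0,0,0.016,0],[-1,0,0,0.024,0],[-1,0,0,0.032,0],[-1,0,0,0.032,0]]]'
python3 - <<'E'
from h import *
im=snap('scene')
for b in blobs(im,(255,170,315,235),.11,"scene",smin=110,vmin=40):print(*b)
s=robot.observe();print(s["tool_pos"],s["contact_force"])
for a in (42,35,28,21,14):to(arc(a,r=.063,z=.084))
E
```

```text
time: 4.63
tool_pos: [0.5638, 0.0515, 0.1145]
tool_rot: [-3.141, -0.002, 2.429]
contact_force: [0.5, 0.3, -0.4]
opening: 0.0008
grip_force: 0.0
time: 5.05
tool_pos: [0.5634, 0.0501, 0.081]
tool_rot: [-3.139, -0.003, 2.421]
contact_force: [0.2, 0.8, 0.1]
opening: 0.0005
grip_force: 0.0
red 41 [279.5 194.6] [ 0.4749 -0.0134]
blue 65 [267.3 210.9] [ 0.5647 -0.032 ]
green 27 [285.8 215.3] [0.5781 0.0208]
[0.56386386 0.050159   0.08201119] [-0.58366879  0.15321594  1.13903752]
[-0.0081 -0.0002 -0.002 ] turn 0.118
[-0.0157 -0.0016 -0.002 ] turn 0.24
[-0.023  -0.0039 -0.002 ] turn 0.362
[-0.03  -0.007 -0.002] turn 0.484
[-0.0366 -0.011  -0.0021] turn 0.606
```

```bash
python3 -m jog '[[[-1,-0.008,0,-0.001,0.118],[-1,-0.016,-0.0015,-0.001,0.24],[-1,-0.023,-0.004,-0.001,0.36],[-1,-0.030,-0.007,-0.001,0.48],[-1,-0.0365,-0.011,-0.001,0.6]]]'
python3 - <<'E'
from h import *
im=snap('scene')
for b in blobs(im,(255,170,315,235),.11,"scene",smin=110,vmin=40):print(*b)
s=robot.observe();print(s["tool_pos"],s["contact_force"])
for a in (7,0,-7,-14,-21):to(arc(a,r=.063,z=.084))
E
```

```text
time: 5.52
tool_pos: [0.5849, 0.0187, 0.0846]
tool_rot: [-3.141, -0.002, 1.816]
contact_force: [-1.8, 4.6, 0.9]
opening: 0.0008
grip_force: 1.8
red 37 [309.6 205.5] [0.5206 0.0786]
blue 64 [264.2 207.5] [ 0.5496 -0.0437]
[0.58530377 0.01726911 0.08457965] [-1.40797332  1.1565903  -0.50939613]
[-0.0069 -0.0014  0.0006] turn 0.116
[-0.0145 -0.0028  0.0006] turn 0.238
[-0.0219 -0.0051  0.0006] turn 0.36
[-0.0289 -0.0082  0.0006] turn 0.482
[-0.0355 -0.0122  0.0006] turn 0.604
```

Contact: the blue tab is turning clockwise. Continuing the arc.

```bash
python3 -m jog '[[[-1,-0.007,-0.0015,0,0.118],[-1,-0.0145,-0.003,0,0.24],[-1,-0.022,-0.005,0,0.36],[-1,-0.029,-0.008,0,0.48],[-1,-0.0355,-0.012,0,0.6]]]'
python3 - <<'E'
from h import *
im=snap('scene')
for b in blobs(im,(255,170,315,235),.11,"scene",smin=110,vmin=40):print(*b)
s=robot.observe();print(s["tool_pos"],s["contact_force"])
for a in (-28,-35,-42,-49,-56):to(arc(a,r=.063,z=.084))
E
```

```text
time: 5.98
tool_pos: [0.5825, -0.0196, 0.0847]
tool_rot: [3.141, -0.0, 1.219]
contact_force: [1.0, 0.2, 0.8]
opening: 0.0001
grip_force: 0.3
red 76 [296.  197.8] [0.4857 0.0362]
red 37 [309.6 205.6] [0.521  0.0787]
[ 0.58210085 -0.02087443  0.08472266] [-0.46863845 -0.71604812  0.28238115]
[-0.007  -0.0011  0.0007] turn 0.129
[-0.0146 -0.0025  0.0007] turn 0.252
[-0.0219 -0.0049  0.0007] turn 0.374
[-0.0289 -0.0081  0.0007] turn 0.496
[-0.0354 -0.0122  0.0007] turn 0.618
```

```bash
python3 -m jog '[[[-1,-0.007,-0.001,0,0.12],[-1,-0.0145,-0.0025,0,0.24],[-1,-0.022,-0.005,0,0.36],[-1,-0.029,-0.008,0,0.48],[-1,-0.0355,-0.012,0,0.6]]]'
python3 - <<'E'
from h import *
im=snap('scene')
for b in blobs(im,(255,170,315,235),.11,"scene",smin=110,vmin=40):print(*b)
s=robot.observe();print(s["tool_pos"],s["contact_force"])
for a in (-60,-64,-68,-71):to(arc(a,r=.063,z=.084))
E
```

```text
time: 6.45
tool_pos: [0.5602, -0.0486, 0.085]
tool_rot: [3.139, -0.003, 0.621]
contact_force: [0.9, -0.4, -0.6]
opening: 0.0004
grip_force: 0.7
red 127 [302.9 203.5] [0.5129 0.0592]
blue 30 [272.3 197.7] [ 0.4952 -0.031 ]
[ 0.55845104 -0.04933617  0.08479488] [-0.63566896  0.30885925 -0.39158043]
[-0.0048 -0.0001  0.0008] turn 0.09
[-0.0092 -0.0006  0.0008] turn 0.16
[-0.0135 -0.0015  0.0008] turn 0.23
[-0.0167 -0.0023  0.0008] turn 0.282
```

```bash
python3 -m jog '[[[-1,-0.006,0,0,0.11],[-1,-0.012,-0.001,0,0.22],[-1,-0.0165,-0.002,0,0.28],[-1,-0.0165,-0.002,0,0.28],[-1,-0.0165,-0.002,0,0.28]]]'; python3 -m jog '[[[-1,0,0,-0.03,0],[-1,0,0,-0.06,0],[-1,0,0,-0.085,0],[-1,0,0,-0.085,0],[-1,0,0,-0.085,0]]]';python3 - <<'E'
from h import *
im=snap('scene');cv2.imwrite('pics/d0.png',im)
for b in blobs(im,(255,170,325,235),.11,"scene",smin=110,vmin=40):print(*b)
s=robot.observe();print(s["tool_pos"],s["contact_force"])
p=C-U*.19;print(p);to((*p,.17,79.3))
E
```

```text
time: 6.92
tool_pos: [0.5444, -0.0565, 0.0847]
tool_rot: [3.141, -0.0, 0.349]
contact_force: [0.6, 0.0, -0.0]
opening: 0.0002
grip_force: 0.0
time: 7.33
tool_pos: [0.5454, -0.0565, 0.171]
tool_rot: [3.14, -0.003, 0.347]
contact_force: [-0.1, 0.4, 0.1]
opening: 0.0002
grip_force: 0.0
red 124 [303.5 207. ] [0.5308 0.0629]
red 16 [322.7 222.8] [0.5977 0.1202]
yellow 15 [295.7 195.3] [0.4717 0.0335]
blue 32 [279.6 194.4] [ 0.4741 -0.0132]
green 68 [265.3 200.5] [ 0.5131 -0.0478]
[ 0.54436913 -0.05632367  0.16948935] [-0.43691385  0.88280038 -0.73057207]
[ 0.48772334 -0.18419643]
[-0.0967  0.1011 -0.0005] turn -1.038
```

```bash
python3 -m jog '[[[-1,-0.024,0.025,0,-0.12],[-1,-0.05,0.05,0,-0.24],[-1,-0.075,0.076,0,-0.36],[-1,-0.097,0.101,0,-0.48],[-1,-0.097,0.101,0,-0.6]]]' >/dev/null; python3 -m jog '[[[-1,0,0,0,-0.12],[-1,0,0,0,-0.24],[-1,0,0,0,-0.36],[-1,0,0,0,-0.438],[-1,0,0,0,-0.438]]]';python3 - <<'E'
from h import *
t=snap('top');s=snap('scene');cv2.imwrite('pics/d1.png',t)
for b in blobs(t,(195,165,345,265),.122):print(*b)
for b in blobs(s,(255,170,325,235),.11,"scene",smin=110,vmin=40):print(*b)
# dark pad blob in top
h=cv2.cvtColor(t[195:245,290:345],cv2.COLOR_BGR2HSV);m=cv2.inRange(h,(0,0,0),(180,255,45))
k,_,st,ce=cv2.connectedComponentsWithStats(m)
for i in range(1,k):
    if st[i,4]>8:print(st[i],onz("top",ce[i]+[290,195],.105))
p=C-U*.15;to((*p,.06,79.3));to((*(C-U*.19),.06,79.3))
E
```

```text
time: 8.22
tool_pos: [0.4861, -0.1839, 0.1679]
tool_rot: [-3.139, -0.001, 1.382]
contact_force: [0.3, 0.2, -0.8]
opening: 0.0002
grip_force: 0.0
red 95 [217.6 204.7] [0.5391 0.1309]
red 48 [251.7 208. ] [0.5293 0.0535]
yellow 46 [258.8 229. ] [0.4809 0.0381]
yellow 22 [310.9 240.6] [ 0.4517 -0.078 ]
blue 41 [282.1 233. ] [ 0.4705 -0.0141]
green 40 [296.4 215.3] [ 0.51   -0.0475]
red 124 [303.5 207.1] [0.5308 0.063 ]
red 16 [322.7 222.8] [0.5977 0.1202]
yellow 16 [296.1 195.4] [0.4721 0.0347]
blue 33 [279.5 194.5] [ 0.4744 -0.0133]
green 68 [265.2 200.6] [ 0.5136 -0.048 ]
[27 28  4  6 16] [ 0.4861589  -0.09762579  0.105     ]
[0.0399 0.0013 0.1084] turn -0.009
[-1.000e-04  1.600e-03  1.084e-01] turn -0.009
```

The red tab now faces the chuck, at top px (251.7,208). The barrel hasn't moved and the slide is still back. Next I lower behind the pad.

```bash
python3 -m jog '[[[-1,0,0,0.035,0],[-1,0,0,0.07,0],[-1,0,0,0.095,0],[-1,0,0,0.106,0],[-1,0,0,0.106,0]]]'; python3 -m jog '[[[-1,0.012,-0.002,0,0],[-1,0.024,-0.002,0,0],[-1,0.036,-0.002,0,0],[-1,0.045,-0.002,0,0],[-1,0.050,-0.002,0,0]]]'; python3 -c "
from h import *
s=robot.observe();print(U@(np.array(s['tool_pos'][:2])-C))"
```

```text
time: 8.73
tool_pos: [0.4847, -0.183, 0.0602]
tool_rot: [-3.135, -0.002, 1.375]
contact_force: [-1.3, -0.1, -0.2]
opening: 0.0005
grip_force: 0.0
time: 9.15
tool_pos: [0.4952, -0.1331, 0.0644]
tool_rot: [3.14, 0.0, 1.379]
contact_force: [0.1, 0.4, -1.4]
opening: 0.0006
grip_force: 0.0
-0.1383729922926673
```

```bash
python3 -m jog '[[[-1,0.006,0,0,0],[-1,0.012,0,0,0],[-1,0.018,0,0,0],[-1,0.024,0,0,0],[-1,0.03,0,0,0]]]'; python3 -m jog '[[[-1,0.004,0,0,0],[-1,0.008,0,0,0],[-1,0.012,0,0,0],[-1,0.016,0,0,0],[-1,0.02,0,0,0]]]'
python3 - <<'E'
from h import *
s=robot.observe();print(U@(np.array(s['tool_pos'][:2])-C),s["contact_force"]@np.r_[U,0])
im=snap("scene")
for b in blobs(im,(255,170,335,240),.11,"scene",smin=110,vmin=40):print(*b)
E
```

```text
time: 9.57
tool_pos: [0.5002, -0.1062, 0.0637]
tool_rot: [3.141, 0.002, 1.377]
contact_force: [-1.7, -6.4, 1.2]
opening: 0.0007
grip_force: 3.2
time: 9.98
tool_pos: [0.5041, -0.0868, 0.0637]
tool_rot: [3.141, 0.002, 1.377]
contact_force: [-1.8, -6.4, 1.2]
opening: 0.0006
grip_force: 3.1
-0.09122361668127754 -6.601011887783303
red 100 [311.  209.1] [0.538  0.0842]
red 56 [327.2 223.5] [0.5994 0.1319]
yellow 16 [305.9 197.4] [0.4789 0.0639]
blue 36 [289.4 196.2] [0.4795 0.0165]
green 70 [275.2 202.4] [ 0.5187 -0.0183]
```

The slide is moving with the push, at 6.5 N as expected. I'll keep going to the stop.

```bash
python3 -m jog '[[[-1,0.004,0,0,0],[-1,0.008,0,0,0],[-1,0.011,0,0,0],[-1,0.014,0,0,0],[-1,0.016,0,0,0]]]'; python3 -m jog '[[[-1,0.0015,0,0,0],[-1,0.003,0,0,0],[-1,0.003,0,0,0]]]'
```

```text
time: 10.45
tool_pos: [0.5073, -0.0709, 0.0637]
tool_rot: [3.141, 0.001, 1.377]
contact_force: [-1.4, -6.6, 1.4]
opening: 0.0001
grip_force: 3.1
time: 10.7
tool_pos: [0.5073, -0.0708, 0.0638]
tool_rot: [3.141, 0.006, 1.378]
contact_force: [-5.7, -18.0, 2.1]
opening: 0.0005
grip_force: 9.4
```

```bash
python3 -m jog '[[[-1,0.002,0,0,0],[-1,0.003,0,0,0],[-1,0.003,0,0,0]]]'; python3 -m jog '[[[-1,-0.01,0,0,0],[-1,-0.03,0,0,0],[-1,-0.06,0,0,0],[-1,-0.09,0,0,0],[-1,-0.09,0,0,0]]]'; python3 -m jog '[[[-1,0,0,-0.03,0],[-1,0,0,-0.06,0],[-1,-0.02,0,-0.09,0],[-1,-0.04,0,-0.1,0],[-1,-0.04,0,-0.1,0]]]'
python3 - <<'E'
from h import *
t=snap("top");s=snap("scene")
for b in blobs(t,(195,165,345,265),.122):print(*b)
for b in blobs(s,(255,170,335,240),.11,"scene",smin=110,vmin=40):print(*b)
cv2.imwrite("pics/v10.png",np.vstack([cv2.resize(i[a:a+50,b:b+130],None,fx=6,fy=6,interpolation=cv2.INTER_CUBIC) for i,a,b in((t,180,195),(s,185,250))]))
E
```

```text
time: 10.95
tool_pos: [0.5073, -0.0708, 0.0638]
tool_rot: [-3.142, 0.01, 1.378]
contact_force: [-8.8, -31.2, 2.9]
opening: 0.0003
grip_force: 16.5
time: 11.37
tool_pos: [0.4908, -0.1566, 0.0636]
tool_rot: [3.14, 0.001, 1.373]
contact_force: [0.5, -1.2, 0.1]
opening: 0.0005
grip_force: 0.0
time: 11.78
tool_pos: [0.4848, -0.1946, 0.1667]
tool_rot: [3.135, 0.003, 1.375]
contact_force: [0.3, -0.3, 0.2]
opening: 0.0002
grip_force: 0.0
red 141 [222.3 204.6] [0.539  0.1203]
yellow 50 [238.4 225.5] [0.4901 0.084 ]
yellow 16 [308.4 240.2] [ 0.4527 -0.0726]
blue 39 [261.5 229.2] [0.4803 0.0321]
green 43 [276.  211.9] [ 0.519  -0.0016]
red 97 [316.8 210.8] [0.5438 0.1006]
red 57 [327.1 223.5] [0.5993 0.1316]
yellow 19 [311.3 198.4] [0.4819 0.0798]
blue 32 [294.7 197.1] [0.482 0.032]
green 69 [281.  203.5] [ 0.522  -0.0013]
```

View pics/v10.png

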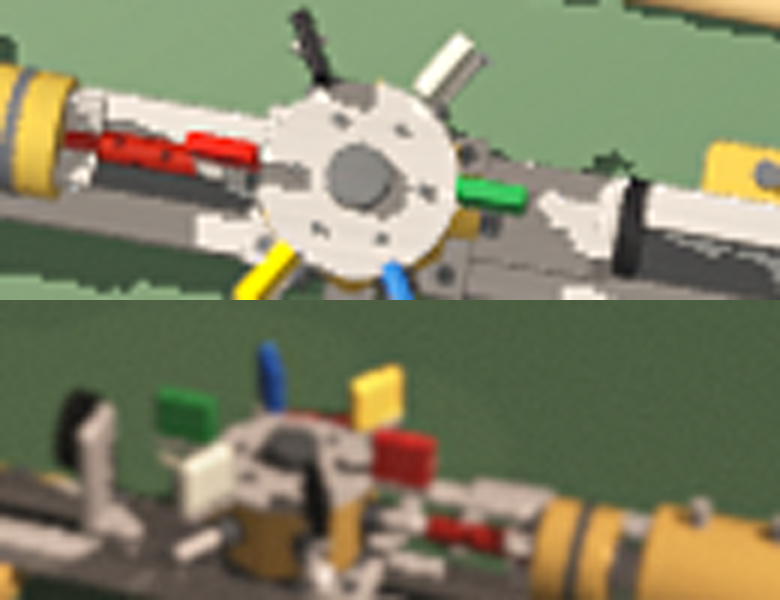

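The picture shows the red tab in line with the barrel (top panel, around px (220,148)), with the centre in the barrel's mouth. The slide moved about 47 mm to a hard stop, and the arm is clear.

```bash
python3 -c "
from cell import robot
print(robot.hand_in())"
```

```text
the job is handed in; nothing more can be done
None
```

The turret is clicked in with the red tab (cone centre) facing the barrel, the slide is fully home against its stop with the centre in the barrel's mouth, and the job is handed in at about 12 s. One slip on the way: a test touch on top of the green tab, to find the fingertip height, pressed down with about 33 N; the turret stayed in its station.

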